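# Call for help at the food warmer and point out the missing lid

## Task

One of the three pans in the food warmer has been left without its lid. Ring the counter bell by pressing its plunger down, then call attention to the open pan by holding the fingertips still just above the middle of its mouth for a full 2 seconds, and after that point in the same way, again 2 seconds just above the knob, at the loose lid that fits this pan. Touch nothing but the bell, do not bring the hand down low over any other pan or lid (cross them high), and at the end lift the hand well away from the lid.

Things in the scene. Friction and masses are not known exactly. Their poses are not given: they have to be found in the camera images.
- bell_plunger (a joint): plunger of the counter bell: 0 up, grows as it is pressed, 0.006 m at the bottom; it springs back; about 1 N to start it, 4 N at the bottom. It rings from 0.004 m
- bell: the counter bell, fixed to the table; origin on the table under its centre
- bell_top (a point): centre of the plunger's flat top (steel, 22 mm across), 66 mm above the table when up; it moves down with the plunger. The bell is a steel dome 84 mm across and 50 mm high on a black foot, fixed to the table
- warmer: steel food warmer, a box 200 x 370 mm and 120 mm high, fixed; origin on the table under its centre; its y axis runs along the warmer's long side. A plastic carrying handle stands 27 mm out from each end. Three equal pans, each 180 x 112 mm, lie side by side along it, 113 mm apart, rims 124 mm above the table; two have flat steel lids on, one is open
- pan_open: the pan without a lid, an open rectangular steel well 65 mm deep, mouth 180 x 112 mm; fixed. Origin: centre of the mouth at rim height, z up; its y axis runs along the warmer's long side
- pan_open_top (a point): centre of the open pan's mouth, at rim height, 124 mm above the table; z up
- pan_covered_a: one of the two pans that have their lid on (176 x 108 mm, black knob); fixed. Origin at rim height, z up
- pan_covered_a_top (a point): top of that lid's knob, 159 mm above the table; z up
- pan_covered_b: the other pan that has its lid on, the same. Origin at rim height, z up
- pan_covered_b_top (a point): top of that lid's knob, 159 mm above the table; z up
- lid_oblong: the loose lid that fits the open pan: flat steel, oblong, 176 (its x) x 108 mm (its y), 10 mm thick. A black knob 26 mm across stands in its middle, its top 35 mm above the underside. Origin: centre of the underside, z up. Loose, lies flat on the table.
- lid_oblong_knob (a point): centre of the top of the oblong lid's knob, 35 mm above the table; z up
- lid_square: a lid of some other dish: flat steel, square, 135 x 135 mm, 10 mm thick. A black knob 26 mm across stands in its middle, its top 35 mm above the underside. Origin: centre of the underside, z up. Loose, lies flat on the table.
- lid_square_knob (a point): centre of the top of the square lid's knob; z up
- lid_round: a lid of some other pot: flat steel, round, 136 mm across, 10 mm thick. A black knob 26 mm across stands in its middle, its top 35 mm above the underside. Origin: centre of the underside, z up. Loose, lies flat on the table.
- lid_round_knob (a point): centre of the top of the round lid's knob; z up
- shaker: bystander: steel salt shaker, 44 mm across, 90 mm high; origin under its centre
- sauce_bottle: bystander: white bottle, 60 mm across, 190 mm high; origin under its centre
- mug: bystander: white mug, 80 mm across, 90 mm high; origin under its centre
- spoon: bystander: serving spoon with a wooden handle lying on the table
Mind the look-alikes: they are no part of the job. What is shaped like the bell but purple or red is not meant.

How it is judged:
By the outcome, as a careful person would: the job done as asked, in the order asked, and still so for the second after the job is handed in, with the robot touching nothing.
It also fails if it takes over 69 s, if anything falls off the work surface, if the arm or the gripper's body presses on something with over 40 N, if the wrist force passes 120 N, or if a joint passes its speed limit or range.

## Robot

A 7-joint arm with a two-finger parallel gripper is mounted at the origin on the work surface. World frame = base frame: x ahead of the robot, y to its left, z up, the work surface at z = 0. Lengths are in m, angles in rad, forces in N, time in s.
With the tool pointing down it reaches from about 0.35 to 0.9 m from the base axis. Payload 8.1 kg.
Tool frame: the origin (TCP) lies between the finger pads, 19 mm behind the fingertips; this is the grasp point; z points along the fingers, y is the line along which they close (so a half turn about z gives the same grasp; the last joint's range is limited). The gripper opens to 85 mm and grips with 20 to 120 N. Pads are 22 mm wide; open, the fingers measure 114 mm over their backs; the gripper's body (76 mm by 85 mm) begins 54 mm behind the grasp point. The pads swing forward as they close: fully open they stand 13 mm farther back than shut.
Start: joints at [-1.207, 0.434, 0.025, 1.573, -0.012, 1.134, -0.075], TCP at [0.281, 0.558, 0.25] pointing down, gripper open.
Joint ranges: [-2.62, 2.62], [-0.44, 2.09], [-1.27, 1.32], [0.08, 2.57], [-1.32, 4.46], [0.12, 2], [-2.74, 2.74]. Speed limits (rad/s): [2.22, 2.22, 3.01, 3.01, 3.14, 3.14, 3.14].

## Interface

Orientations are given as a 3x3 rotation matrix whose columns are the frame's x, y, z axes.
In Python, from station import manip gives the robot as it stands.
- The arm moves only by the tool apply_moves, never from a script. Its argument "moves" is a list of rows, each an object of numbers: "tx", "ty", "tz": the shift along the tool's x, y, z normalised to -1 to 1, where 1 is 0.1 m; "wx", "wy", "wz": the turn, a rotation vector about the tool's x, y, z normalised to -1 to 1, where 1 is 360 degrees. In form: [{"tx": .., "ty": .., "tz": .., "wx": .., "wy": .., "wz": ..}, ...]. A call has exactly 10 rows; each row shifts and turns the commanded pose from where the row before left it, along the tool's axes as they then stand; what a row does not reach is not made up. A row lasts 1/10 s, in which the tool goes at most 50 mm and 8.59 degrees, less where a joint would pass 70% of its speed; a pose out of reach is approached as far as the arm can. A call with a number of a shift or a turn outside -1 to 1 is refused whole. A call with a gripper value outside its range is refused whole. "grip" is the opening, from -1 (shut) to 1 (fully open), set as the call begins (left out, the last holds). The fingers move at their own pace and stop on an object; "squeeze" is the grip in N (left out, the last holds). Time passes only in rows, so rows that do not move let the fingers close, or fill a call up. It gives the time, the measured TCP pose, the force, the opening and the grip force at its end, in the units of the state.
- manip.read_state(): the state, without advancing time (a new reading comes with each control period).
- manip.capture(name): name is "scene" or "top"; returns the picture (480x640x3 uint8, red, green, blue); there is no depth.
- manip.camera_info(name): a dict with "intrinsics" (3x3 intrinsics, pixels), "pose" (4x4, takes a point from camera to world coordinates). Camera axes: x right, y down, z forward; pixel columns grow to the right and rows downward; lengths in m; the calibration is good to about 2 mm. A picture is of the moment at which its call begins. camera_info takes no time and is no camera call.
- manip.job_done(): hands the job in; it is judged then, once.
The state is a dict: "time": time; "q": joint angles; "qd": joint speeds; "effort": joint torques, N m; "tool_pos": TCP position; "tcp_rot": TCP orientation; "ft_force": force on the tool from outside, world axes, zero at the start; "moment": the same for the moment, N m; "opening": opening from 0.0 (shut) to 1.0 (fully open); "gripper_force": force on a finger pad.
Only numpy, scipy, OpenCV 4.12 (cv2) and the standard library are available. Lean on these libraries where they do the work, as an engineer would, in place of code of your own. Each camera call takes 0.05 s, during which the arm holds its last target. There are 200 camera calls.

## Working session

There is one attempt and no reset: what is moved stays moved. The work goes in short steps, Python scripts to look and compute and a tool call to move; the robot and the scene stay as the last step left them, time stands still between calls to the robot, and variables do not carry over. Pictures are saved under pics/ and viewed, at most 10 in all, crops included, and the job is handed in when it is done.

Besides the shell and the picture viewer there is one more tool, called after "Request:" as name(argument=value, ...) on one line, values as JSON. apply_moves: Moves the arm, as the interface text tells. Its arguments: {"type":"object","properties":{"moves":{"type":"array"},"grip":{"type":"number"},"squeeze":{"type":"number"}},"required":["moves"]}

```bash
mkdir -p pics
python3 - <<'E'
from station import manip
import cv2,numpy as np
s=manip.read_state();print(s['time'],s['tool_pos'],np.round(s['tcp_rot'],3))
for n in('scene','top'):
    im=manip.capture(n);cv2.imwrite(f'pics/{n}0.png',im[:,:,::-1]);c=manip.camera_info(n);print(n,np.round(c['intrinsics'],1).tolist(),np.round(c['pose'],3).tolist())
E
```

```text
0.0 [0.28110919 0.55767038 0.24921312] [[-0.893  0.45  -0.001]
 [ 0.45   0.893 -0.001]
 [-0.    -0.002 -1.   ]]
scene [[604.8, 0.0, 322.1], [0.0, 604.8, 242.4], [0.0, 0.0, 1.0]] [[0.797, 0.446, -0.407, 1.129], [0.604, -0.598, 0.527, -0.775], [-0.008, -0.666, -0.746, 1.146], [0.0, 0.0, 0.0, 1.0]]
top [[558.5, 0.0, 322.0], [0.0, 558.5, 243.3], [0.0, 0.0, 1.0]] [[0.002, -0.989, 0.145, 0.351], [-1.0, -0.002, -0.003, -0.061], [0.003, -0.145, -0.989, 1.725], [0.0, 0.0, 0.0, 1.0]]
```

View pics/top0.png

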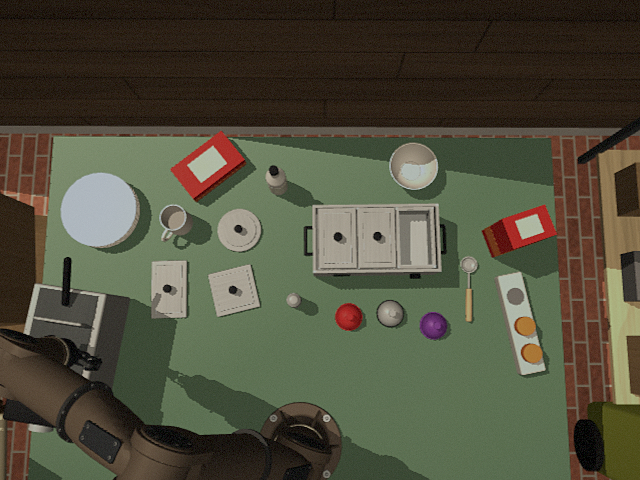

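View pics/scene0.png

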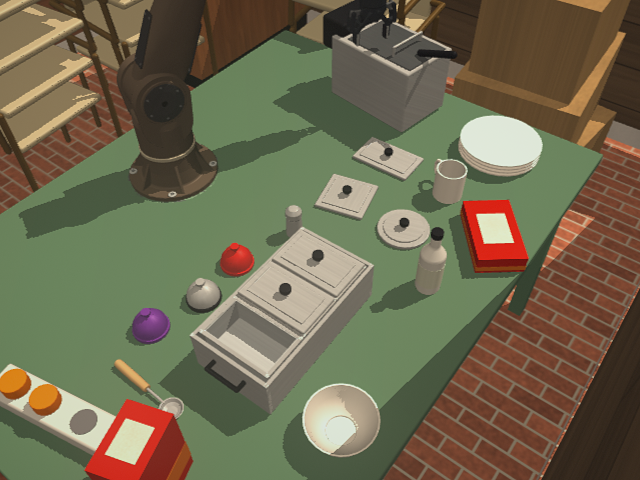

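The top view shows the things that could be confused:
- **Bells:** red (349,317), steel (390,313) and purple (433,325). I choose the steel one.
- **Lids:** oblong (169,289), square (234,290) and round (239,230). I choose the oblong one.
- **Pans:** covered at (338,238) and (377,238), open at (418,240). I choose the open one.

Next is a close crop to check these choices.

```bash
cat > h.py <<'E'
from station import manip
import cv2,numpy as np
def ray(n,u,v):
    c=manip.camera_info(n);P=np.array(c['pose']);d=P[:3,:3]@np.linalg.inv(c['intrinsics'])@[u,v,1];return P[:3,3],d
def onz(n,u,v,z):
    o,d=ray(n,u,v);return o+d*(z-o[2])/d[2]
def proj(n,p):
    c=manip.camera_info(n);P=np.array(c['pose']);q=np.array(c['intrinsics'])@(P[:3,:3].T@(np.array(p)-P[:3,3]));return q[:2]/q[2]
def tri(a,b):
    A=[];y=[]
    for n,uv in(('top',a),('scene',b)):
        o,d=ray(n,*uv);d/=np.linalg.norm(d);M=np.eye(3)-np.outer(d,d);A.append(M);y.append(M@o)
    return np.linalg.lstsq(np.vstack(A),np.hstack(y),rcond=None)[0]
E
python3 - <<'E'
from h import *
t=cv2.imread('pics/top0.png');s=cv2.imread('pics/scene0.png')
def blobs(im,x0,y0,x1,y1,thr=45):
    m=(im.max(2)<thr).astype(np.uint8)[y0:y1,x0:x1];k,l,st,c=cv2.connectedComponentsWithStats(m)
    return [(np.round(c[i]+[x0,y0],1).tolist(),st[i,2:].tolist()) for i in range(1,k) if st[i,4]>15]
print('top',blobs(t,150,210,450,300));print('scene',blobs(s,240,130,440,310))
up=lambda im,x0,y0,w,h,f:cv2.resize(im[y0:y0+h,x0:x0+w],None,fx=f,fy=f,interpolation=cv2.INTER_CUBIC)
a=up(t,365,195,90,140,4);b=up(s,165,260,150,140,3)
b=cv2.copyMakeBorder(b,0,a.shape[0]-b.shape[0],0,0,cv2.BORDER_CONSTANT) if b.shape[0]<a.shape[0] else b
cv2.imwrite('pics/crop1.png',np.hstack([a[:,:350],b]))
E
```

```text
top [([238.0, 228.4], [7, 8, 40]), ([443.5, 238.8], [7, 31, 106]), ([306.8, 240.9], [8, 30, 78]), ([337.6, 236.5], [8, 8, 51]), ([377.2, 235.7], [8, 8, 50]), ([414.8, 275.6], [11, 6, 60]), ([341.0, 274.6], [17, 3, 33]), ([167.0, 288.2], [8, 7, 41]), ([232.7, 289.5], [8, 8, 44])]
scene [([388.1, 151.4], [7, 8, 42]), ([403.1, 222.3], [8, 9, 35]), ([435.1, 233.6], [9, 12, 80])]
```

View pics/crop1.png

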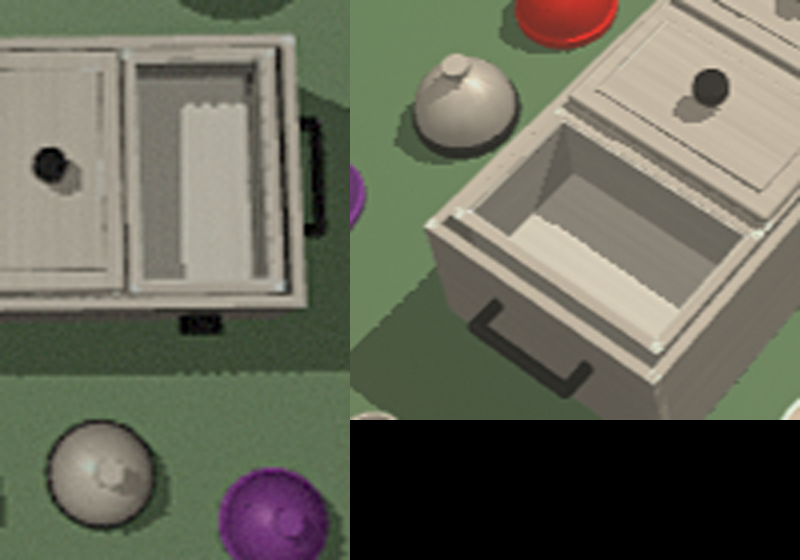

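The crop confirms the steel bell, with its plunger at top (392.5,312.5) and scene (200,281), and the open pan at the right end of the warmer. Next I compute the target positions.

Run:
```python
from h import *
r=lambda x:np.round(x,4)
print('bell top',r(onz('top',392.5,312.5,.066)),'scene',r(onz('scene',200,280.7,.066)),'tri',r(tri((392.5,312.5),(200,280.7))),'foot',r(onz('top',390.2,313.5,.015)))
a=onz('top',338.1,237,.15);b=onz('top',377.7,236.2,.15);print('knobs',r(a),r(b),'open extrap',r(2*b-a),np.linalg.norm(b-a))
c=[onz('top',x/4+365,y/4+195,.124) for x,y in((128,56),(270,48),(282,288),(135,290))]
print('open corners',r(c),r(np.mean(c,0)))
k=onz('top',167.5,288.7,.027);print('lid',r(k),r(onz('scene',388.6,151.9,.027)))
for n,z in(('sq',(233.2,290)),('rd',(238.5,228.9))):print(n,r(onz('top',*z,.027)))
s=cv2.imread('pics/top0.png')
print('bottle',r(onz('top',273,171,.19)),'shaker',r(onz('top',293,298,.09)),'red bell',r(onz('top',349,317,.03)),'mug',r(onz('top',174,218,.08)))
R=np.array(manip.read_state()['tcp_rot']);p=np.array(manip.read_state()['tool_pos'])
B=onz('top',392.5,312.5,.066);print('tool delta to bell',r(R.T@(B-p)),'R',r(R))
```

```text
bell top [ 0.388  -0.2734  0.066 ] scene [ 0.3875 -0.27    0.066 ] tri [ 0.3886 -0.2721  0.0688] foot [ 0.3861 -0.2729  0.015 ]
knobs [ 0.5997 -0.1108  0.15  ] [ 0.6023 -0.2239  0.15  ] open extrap [ 0.6049 -0.337   0.15  ] 0.11313963612626383
open corners [[ 0.6871 -0.284   0.124 ]
 [ 0.6934 -0.3881  0.124 ]
 [ 0.517  -0.392   0.124 ]
 [ 0.5153 -0.2861  0.124 ]] [ 0.6032 -0.3375  0.124 ]
lid [0.4591 0.4033 0.027 ] [0.4607 0.4069 0.027 ]
sq [0.4556 0.204  0.027 ]
rd [0.6437 0.1923 0.027 ]
bottle [0.7821 0.0744 0.19  ] shaker [0.4288 0.0192 0.09  ] red bell [ 0.3751 -0.1468  0.03  ] mug [0.6672 0.3783 0.08  ]
tool delta to bell [-0.4695 -0.6938  0.1844] R [[-8.930e-01  4.501e-01 -5.000e-04]
 [ 4.501e-01  8.930e-01 -1.300e-03]
 [-1.000e-04 -1.400e-03 -1.000e+00]]
```

Request:
apply_moves(moves=[{"tx": -0.15, "ty": -0.12, "tz": -0.2}, {"tx": -0.3, "ty": -0.24, "tz": -0.2}, {"tx": -0.35, "ty": -0.27, "tz": -0.2}, {"tx": -0.35, "ty": -0.27, "tz": -0.1}, {"tx": -0.35, "ty": -0.27}, {"tx": -0.35, "ty": -0.27}, {"tx": -0.35, "ty": -0.27}, {"tx": -0.35, "ty": -0.27}, {"tx": -0.3, "ty": -0.24}, {"tx": -0.27, "ty": -0.22}], grip=-1)

```text
invalid input at $.moves[0]: expected keys tx, ty, tz, wx, wy, wz
```

```bash
cat > go.py <<'E'
from h import *
import sys
s=manip.read_state();R=np.array(s['tcp_rot']);p=np.array(s['tool_pos'])
print('t',round(s['time'],2),'p',np.round(p,4),'op',s['opening'],'f',np.round(s['ft_force'],1),'q',np.round(s['q'],2),'z',np.round(R[:,2],3))
for n,T in dict(bell=(.3877,-.2725,.125),pan=(.604,-.337,.3),lid=(.460,.405,.25)).items(): print(n,np.round(R.T@(np.array(T)-p)*10,3))
E
python3 go.py
```

```text
t 0.1 p [0.2811 0.5577 0.2493] op 0.9991073027514106 f [-1.2 -0.8  0.2] q [-1.21  0.44  0.03  1.57 -0.01  1.13 -0.08] z [-0.001 -0.001 -1.   ]
bell [-4.688 -6.932  1.254]
pan [-6.91  -6.537 -0.497]
lid [-2.285 -0.559 -0.006]
```

Request:
apply_moves(moves=[{"tx": -0.15, "ty": -0.12, "tz": -0.2, "wx": 0, "wy": 0, "wz": 0}, {"tx": -0.3, "ty": -0.24, "tz": -0.2, "wx": 0, "wy": 0, "wz": 0}, {"tx": -0.35, "ty": -0.27, "tz": -0.2, "wx": 0, "wy": 0, "wz": 0}, {"tx": -0.35, "ty": -0.27, "tz": -0.1, "wx": 0, "wy": 0, "wz": 0}, {"tx": -0.35, "ty": -0.27, "tz": 0, "wx": 0, "wy": 0, "wz": 0}, {"tx": -0.35, "ty": -0.27, "tz": 0, "wx": 0, "wy": 0, "wz": 0}, {"tx": -0.35, "ty": -0.27, "tz": 0, "wx": 0, "wy": 0, "wz": 0}, {"tx": -0.35, "ty": -0.27, "tz": 0, "wx": 0, "wy": 0, "wz": 0}, {"tx": -0.3, "ty": -0.24, "tz": 0, "wx": 0, "wy": 0, "wz": 0}, {"tx": -0.27, "ty": -0.22, "tz": 0, "wx": 0, "wy": 0, "wz": 0}], grip=-1)

```text
time: 1.1
tool_pos: [0.4505, 0.1976, 0.3199]
tcp_rot: [[-0.892, 0.451, -0.0], [0.451, 0.892, -0.0], [0.0, -0.0, -1.0]]
ft_force: [0.6, 0.9, 0.6]
opening: 0.004
gripper_force: 0.0
```

```bash
python3 go.py
```

```text
t 1.1 p [0.4505 0.1976 0.3199] op 0.0038116071959604027 f [0.6 0.9 0.6] q [-0.7   0.16  0.21  1.79 -0.04  1.2   0.62] z [-0. -0. -1.]
bell [-1.56  -4.478  1.95 ]
pan [-3.782 -4.078  0.2  ]
lid [0.851 1.894 0.698]
```

Request:
apply_moves(moves=[{"tx": -0.1, "ty": -0.28, "tz": 0, "wx": 0, "wy": 0, "wz": 0}, {"tx": -0.16, "ty": -0.46, "tz": 0, "wx": 0, "wy": 0, "wz": 0}, {"tx": -0.16, "ty": -0.47, "tz": 0, "wx": 0, "wy": 0, "wz": 0}, {"tx": -0.16, "ty": -0.47, "tz": 0, "wx": 0, "wy": 0, "wz": 0}, {"tx": -0.17, "ty": -0.47, "tz": 0, "wx": 0, "wy": 0, "wz": 0}, {"tx": -0.17, "ty": -0.47, "tz": 0, "wx": 0, "wy": 0, "wz": 0}, {"tx": -0.16, "ty": -0.47, "tz": 0, "wx": 0, "wy": 0, "wz": 0}, {"tx": -0.16, "ty": -0.47, "tz": 0, "wx": 0, "wy": 0, "wz": 0}, {"tx": -0.16, "ty": -0.47, "tz": 0, "wx": 0, "wy": 0, "wz": 0}, {"tx": -0.16, "ty": -0.45, "tz": 0, "wx": 0, "wy": 0, "wz": 0}])

```text
time: 2.1
tool_pos: [0.3868, -0.2724, 0.3201]
tcp_rot: [[-0.893, 0.45, 0.001], [0.45, 0.893, 0.0], [-0.0, 0.0, -1.0]]
ft_force: [1.3, 1.1, -0.6]
opening: -0.0
gripper_force: 0.0
```

```bash
python3 go.py
```

```text
t 2.1 p [ 0.3868 -0.2724  0.3201] op -0.0002785872434637123 f [ 1.3  1.1 -0.6] q [-0.1   0.12  0.69  1.86 -0.08  1.19  1.72] z [ 0.001  0.    -1.   ]
bell [-0.008  0.002  1.951]
pan [-2.231  0.4    0.202]
lid [2.394 6.378 0.703]
```

Request:
apply_moves(moves=[{"tx": 0, "ty": 0, "tz": 0.25, "wx": 0, "wy": 0, "wz": 0}, {"tx": 0, "ty": 0, "tz": 0.3, "wx": 0, "wy": 0, "wz": 0}, {"tx": 0, "ty": 0, "tz": 0.3, "wx": 0, "wy": 0, "wz": 0}, {"tx": 0, "ty": 0, "tz": 0.3, "wx": 0, "wy": 0, "wz": 0}, {"tx": 0, "ty": 0, "tz": 0.3, "wx": 0, "wy": 0, "wz": 0}, {"tx": 0, "ty": 0, "tz": 0.25, "wx": 0, "wy": 0, "wz": 0}, {"tx": 0, "ty": 0, "tz": 0.2, "wx": 0, "wy": 0, "wz": 0}, {"tx": 0, "ty": 0, "tz": 0.15, "wx": 0, "wy": 0, "wz": 0}, {"tx": 0, "ty": 0, "tz": 0.1, "wx": 0, "wy": 0, "wz": 0}, {"tx": 0, "ty": 0, "tz": 0.05, "wx": 0, "wy": 0, "wz": 0}])

```text
time: 3.1
tool_pos: [0.3874, -0.2702, 0.0992]
tcp_rot: [[-0.893, 0.45, -0.001], [0.45, 0.893, 0.0], [0.001, -0.0, -1.0]]
ft_force: [-0.0, -0.6, 0.3]
opening: 0.002
gripper_force: 0.0
```

```bash
python3 go.py
python3 - <<'E'
from h import *
im=manip.capture('scene')[:,:,::-1]
cv2.imwrite('pics/bell1.png',cv2.resize(im[200:330,120:280],None,fx=4,fy=4,interpolation=cv2.INTER_CUBIC))
E
```

```text
t 3.1 p [ 0.3874 -0.2702  0.0992] op 0.0024219889878365716 f [-0.  -0.6  0.3] q [ 0.07  0.43  0.56  2.14 -0.37  0.67  1.99] z [-0.001  0.    -1.   ]
bell [-0.013 -0.019 -0.258]
pan [-2.232  0.379 -2.011]
lid [ 2.393  6.356 -1.505]
```

View pics/bell1.png

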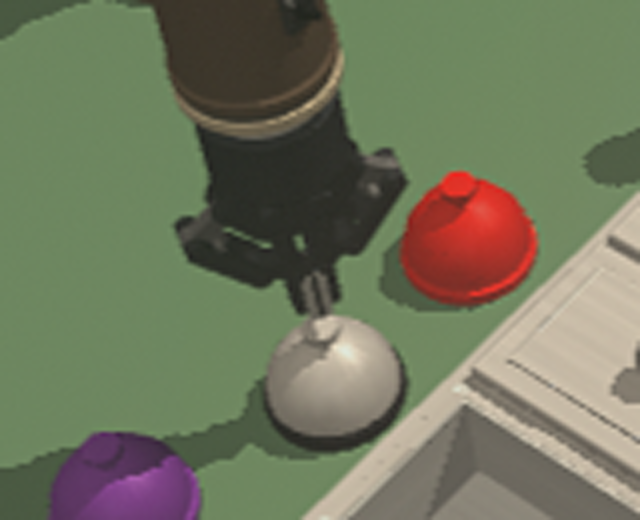

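The crop shows the closed fingers right over the steel bell's plunger at (318,330). Now I press.

Request:
apply_moves(moves=[{"tx": 0, "ty": -0.02, "tz": 0.04, "wx": 0, "wy": 0, "wz": 0}, {"tx": 0, "ty": 0, "tz": 0.04, "wx": 0, "wy": 0, "wz": 0}, {"tx": 0, "ty": 0, "tz": 0.04, "wx": 0, "wy": 0, "wz": 0}, {"tx": 0, "ty": 0, "tz": 0.02, "wx": 0, "wy": 0, "wz": 0}, {"tx": 0, "ty": 0, "tz": 0.01, "wx": 0, "wy": 0, "wz": 0}, {"tx": 0, "ty": 0, "tz": 0.01, "wx": 0, "wy": 0, "wz": 0}, {"tx": 0, "ty": 0, "tz": 0.01, "wx": 0, "wy": 0, "wz": 0}, {"tx": 0, "ty": 0, "tz": 0.01, "wx": 0, "wy": 0, "wz": 0}, {"tx": 0, "ty": 0, "tz": 0.005, "wx": 0, "wy": 0, "wz": 0}, {"tx": 0, "ty": 0, "tz": 0, "wx": 0, "wy": 0, "wz": 0}])

```text
time: 4.15
tool_pos: [0.3869, -0.2722, 0.0815]
tcp_rot: [[-0.893, 0.45, 0.0], [0.45, 0.893, 0.0], [-0.0, 0.0, -1.0]]
ft_force: [-0.5, 1.2, 2.4]
opening: 0.0
gripper_force: 1.2
```

```bash
python3 go.py
```

```text
t 4.15 p [ 0.3869 -0.2722  0.0815] op 0.00036117725241280443 f [-0.5  1.2  2.4] q [ 0.1   0.46  0.53  2.15 -0.4   0.63  2.02] z [ 0.  0. -1.]
bell [-0.009  0.001 -0.435]
pan [-2.231  0.399 -2.185]
lid [ 2.395  6.377 -1.684]
```

Request:
apply_moves(moves=[{"tx": 0, "ty": 0, "tz": 0.005, "wx": 0, "wy": 0, "wz": 0}, {"tx": 0, "ty": 0, "tz": 0.005, "wx": 0, "wy": 0, "wz": 0}, {"tx": 0, "ty": 0, "tz": 0.005, "wx": 0, "wy": 0, "wz": 0}, {"tx": 0, "ty": 0, "tz": 0.005, "wx": 0, "wy": 0, "wz": 0}, {"tx": 0, "ty": 0, "tz": 0.005, "wx": 0, "wy": 0, "wz": 0}, {"tx": 0, "ty": 0, "tz": 0, "wx": 0, "wy": 0, "wz": 0}, {"tx": 0, "ty": 0, "tz": 0, "wx": 0, "wy": 0, "wz": 0}, {"tx": 0, "ty": 0, "tz": 0, "wx": 0, "wy": 0, "wz": 0}, {"tx": 0, "ty": 0, "tz": 0, "wx": 0, "wy": 0, "wz": 0}, {"tx": 0, "ty": 0, "tz": 0, "wx": 0, "wy": 0, "wz": 0}])

```text
time: 5.15
tool_pos: [0.3869, -0.2722, 0.079]
tcp_rot: [[-0.893, 0.45, 0.0], [0.45, 0.893, 0.0], [-0.0, 0.0, -1.0]]
ft_force: [-0.6, 0.6, 3.9]
opening: 0.001
gripper_force: 1.9
```

Request:
apply_moves(moves=[{"tx": 0, "ty": 0, "tz": 0.003, "wx": 0, "wy": 0, "wz": 0}, {"tx": 0, "ty": 0, "tz": 0.003, "wx": 0, "wy": 0, "wz": 0}, {"tx": 0, "ty": 0, "tz": 0, "wx": 0, "wy": 0, "wz": 0}, {"tx": 0, "ty": 0, "tz": 0, "wx": 0, "wy": 0, "wz": 0}, {"tx": 0, "ty": 0, "tz": 0, "wx": 0, "wy": 0, "wz": 0}, {"tx": 0, "ty": 0, "tz": 0, "wx": 0, "wy": 0, "wz": 0}, {"tx": 0, "ty": 0, "tz": 0, "wx": 0, "wy": 0, "wz": 0}, {"tx": 0, "ty": 0, "tz": 0, "wx": 0, "wy": 0, "wz": 0}, {"tx": 0, "ty": 0, "tz": 0, "wx": 0, "wy": 0, "wz": 0}, {"tx": 0, "ty": 0, "tz": 0, "wx": 0, "wy": 0, "wz": 0}])

```text
time: 6.15
tool_pos: [0.3869, -0.2722, 0.0787]
tcp_rot: [[-0.893, 0.45, 0.0], [0.45, 0.893, 0.0], [-0.0, 0.0, -1.0]]
ft_force: [-2.2, 2.0, 10.6]
opening: -0.001
gripper_force: 4.9
```

Bottomed out at 10.6 N, so the bell has rung. Now straight up.

Request:
apply_moves(moves=[{"tx": 0, "ty": 0, "tz": -0.1, "wx": 0, "wy": 0, "wz": 0}, {"tx": 0, "ty": 0, "tz": -0.2, "wx": 0, "wy": 0, "wz": 0}, {"tx": 0, "ty": 0, "tz": -0.3, "wx": 0, "wy": 0, "wz": 0}, {"tx": 0, "ty": 0, "tz": -0.3, "wx": 0, "wy": 0, "wz": 0}, {"tx": 0, "ty": 0, "tz": -0.3, "wx": 0, "wy": 0, "wz": 0}, {"tx": 0, "ty": 0, "tz": -0.3, "wx": 0, "wy": 0, "wz": 0}, {"tx": 0, "ty": 0, "tz": -0.3, "wx": 0, "wy": 0, "wz": 0}, {"tx": 0, "ty": 0, "tz": -0.2, "wx": 0, "wy": 0, "wz": 0}, {"tx": 0, "ty": 0, "tz": -0.15, "wx": 0, "wy": 0, "wz": 0}, {"tx": 0, "ty": 0, "tz": 0, "wx": 0, "wy": 0, "wz": 0}])

```text
time: 7.15
tool_pos: [0.3875, -0.2731, 0.2955]
tcp_rot: [[-0.893, 0.45, 0.004], [0.45, 0.893, -0.001], [-0.004, 0.0, -1.0]]
ft_force: [-0.4, 0.2, -0.8]
opening: 0.002
gripper_force: 0.0
```

```bash
python3 go.py
```

```text
t 7.15 p [ 0.3875 -0.2731  0.2955] op 0.0019176036584005799 f [-0.4  0.2 -0.8] q [-0.1   0.15  0.71  1.9  -0.11  1.13  1.74] z [ 0.004 -0.001 -1.   ]
bell [0.007 0.005 1.705]
pan [-2.221  0.404 -0.037]
lid [2.409 6.38  0.448]
```

Request:
apply_moves(moves=[{"tx": -0.15, "ty": 0.03, "tz": 0, "wx": 0, "wy": 0, "wz": 0}, {"tx": -0.25, "ty": 0.04, "tz": 0, "wx": 0, "wy": 0, "wz": 0}, {"tx": -0.3, "ty": 0.05, "tz": 0, "wx": 0, "wy": 0, "wz": 0}, {"tx": -0.3, "ty": 0.05, "tz": 0, "wx": 0, "wy": 0, "wz": 0}, {"tx": -0.3, "ty": 0.05, "tz": 0, "wx": 0, "wy": 0, "wz": 0}, {"tx": -0.3, "ty": 0.06, "tz": 0, "wx": 0, "wy": 0, "wz": 0}, {"tx": -0.3, "ty": 0.06, "tz": 0, "wx": 0, "wy": 0, "wz": 0}, {"tx": -0.2, "ty": 0.04, "tz": 0, "wx": 0, "wy": 0, "wz": 0}, {"tx": -0.12, "ty": 0.02, "tz": 0, "wx": 0, "wy": 0, "wz": 0}, {"tx": 0, "ty": 0, "tz": 0, "wx": 0, "wy": 0, "wz": 0}])

```text
time: 8.15
tool_pos: [0.6039, -0.3364, 0.2914]
tcp_rot: [[-0.893, 0.45, -0.002], [0.45, 0.893, -0.0], [0.002, -0.001, -1.0]]
ft_force: [-0.1, -0.3, 0.5]
opening: -0.005
gripper_force: 0.0
```

```bash
python3 go.py
```

```text
t 8.15 p [ 0.6039 -0.3364  0.2914] op -0.004846348208321383 f [-0.1 -0.3  0.5] q [ 0.05  0.58  0.65  1.36 -0.35  1.32  1.82] z [-0.002 -0.    -1.   ]
bell [ 2.216 -0.4    1.669]
pan [-0.003 -0.005 -0.086]
lid [4.618 5.976 0.417]
```

Request:
apply_moves(moves=[{"tx": 0, "ty": 0, "tz": 0.15, "wx": 0, "wy": 0, "wz": 0}, {"tx": 0, "ty": 0, "tz": 0.2, "wx": 0, "wy": 0, "wz": 0}, {"tx": 0, "ty": 0, "tz": 0.2, "wx": 0, "wy": 0, "wz": 0}, {"tx": 0, "ty": 0, "tz": 0.2, "wx": 0, "wy": 0, "wz": 0}, {"tx": 0, "ty": 0, "tz": 0.2, "wx": 0, "wy": 0, "wz": 0}, {"tx": 0, "ty": 0, "tz": 0.15, "wx": 0, "wy": 0, "wz": 0}, {"tx": 0, "ty": 0, "tz": 0.1, "wx": 0, "wy": 0, "wz": 0}, {"tx": 0, "ty": 0, "tz": 0.08, "wx": 0, "wy": 0, "wz": 0}, {"tx": 0, "ty": 0, "tz": 0.05, "wx": 0, "wy": 0, "wz": 0}, {"tx": 0, "ty": 0, "tz": 0, "wx": 0, "wy": 0, "wz": 0}])

```text
time: 9.15
tool_pos: [0.603, -0.3364, 0.1601]
tcp_rot: [[-0.893, 0.45, -0.0], [0.45, 0.893, 0.0], [0.0, 0.0, -1.0]]
ft_force: [0.2, 0.4, 0.8]
opening: 0.0
gripper_force: 0.0
```

```bash
python3 go.py;  python3 - <<'E'
from h import *
im=manip.capture('scene')[:,:,::-1]
cv2.imwrite('pics/pan1.png',cv2.resize(im[220:420,150:380],None,fx=3,fy=3,interpolation=cv2.INTER_CUBIC))
E
```

```text
t 9.15 p [ 0.603  -0.3364  0.1601] op 5.806829345178079e-05 f [0.2 0.4 0.8] q [ 0.07  0.67  0.6   1.53 -0.41  1.07  1.88] z [-0.  0. -1.]
bell [ 2.21  -0.399  0.352]
pan [-1.200e-02 -1.000e-03 -1.399e+00]
lid [ 4.614  5.977 -0.897]
```

View pics/pan1.png

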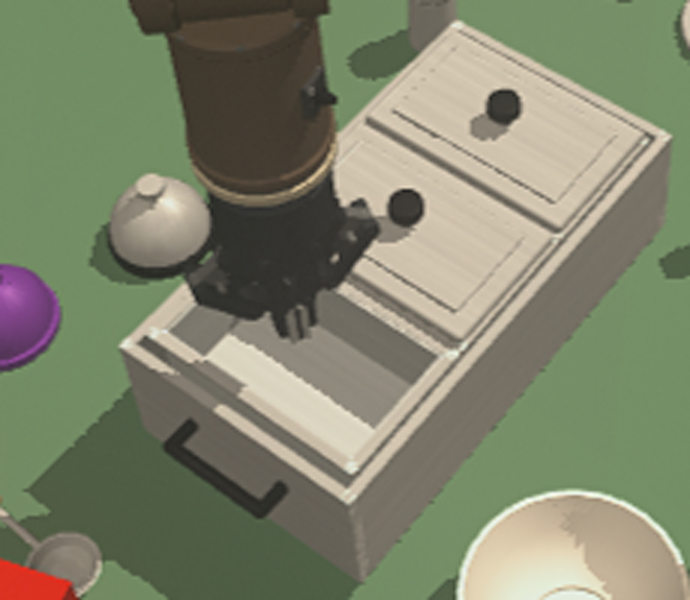

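The crop shows the fingertips at (298,335), over the middle of the open pan's mouth and about 17 mm above the rim. I hold there for more than 2 s.

Request:
apply_moves(moves=[{"tx": 0, "ty": 0, "tz": 0, "wx": 0, "wy": 0, "wz": 0}, {"tx": 0, "ty": 0, "tz": 0, "wx": 0, "wy": 0, "wz": 0}, {"tx": 0, "ty": 0, "tz": 0, "wx": 0, "wy": 0, "wz": 0}, {"tx": 0, "ty": 0, "tz": 0, "wx": 0, "wy": 0, "wz": 0}, {"tx": 0, "ty": 0, "tz": 0, "wx": 0, "wy": 0, "wz": 0}, {"tx": 0, "ty": 0, "tz": 0, "wx": 0, "wy": 0, "wz": 0}, {"tx": 0, "ty": 0, "tz": 0, "wx": 0, "wy": 0, "wz": 0}, {"tx": 0, "ty": 0, "tz": 0, "wx": 0, "wy": 0, "wz": 0}, {"tx": 0, "ty": 0, "tz": 0, "wx": 0, "wy": 0, "wz": 0}, {"tx": 0, "ty": 0, "tz": 0, "wx": 0, "wy": 0, "wz": 0}])

```text
time: 10.2
tool_pos: [0.6031, -0.3364, 0.1604]
tcp_rot: [[-0.893, 0.45, -0.0], [0.45, 0.893, 0.0], [0.0, 0.0, -1.0]]
ft_force: [0.3, 0.3, 0.9]
opening: 0.003
gripper_force: 0.0
```

Request:
apply_moves(moves=[{"tx": 0, "ty": 0, "tz": 0, "wx": 0, "wy": 0, "wz": 0}, {"tx": 0, "ty": 0, "tz": 0, "wx": 0, "wy": 0, "wz": 0}, {"tx": 0, "ty": 0, "tz": 0, "wx": 0, "wy": 0, "wz": 0}, {"tx": 0, "ty": 0, "tz": 0, "wx": 0, "wy": 0, "wz": 0}, {"tx": 0, "ty": 0, "tz": 0, "wx": 0, "wy": 0, "wz": 0}, {"tx": 0, "ty": 0, "tz": 0, "wx": 0, "wy": 0, "wz": 0}, {"tx": 0, "ty": 0, "tz": 0, "wx": 0, "wy": 0, "wz": 0}, {"tx": 0, "ty": 0, "tz": 0, "wx": 0, "wy": 0, "wz": 0}, {"tx": 0, "ty": 0, "tz": 0, "wx": 0, "wy": 0, "wz": 0}, {"tx": 0, "ty": 0, "tz": 0, "wx": 0, "wy": 0, "wz": 0}])

```text
time: 11.2
tool_pos: [0.6031, -0.3364, 0.1604]
tcp_rot: [[-0.893, 0.45, 0.0], [0.45, 0.893, 0.0], [0.0, 0.0, -1.0]]
ft_force: [-0.5, 0.0, 0.0]
opening: 0.005
gripper_force: 0.0
```

Request:
apply_moves(moves=[{"tx": 0, "ty": 0, "tz": 0, "wx": 0, "wy": 0, "wz": 0}, {"tx": 0, "ty": 0, "tz": 0, "wx": 0, "wy": 0, "wz": 0}, {"tx": 0, "ty": 0, "tz": 0, "wx": 0, "wy": 0, "wz": 0}, {"tx": 0, "ty": 0, "tz": 0, "wx": 0, "wy": 0, "wz": 0}, {"tx": 0, "ty": 0, "tz": 0, "wx": 0, "wy": 0, "wz": 0}, {"tx": 0, "ty": 0, "tz": 0, "wx": 0, "wy": 0, "wz": 0}, {"tx": 0, "ty": 0, "tz": 0, "wx": 0, "wy": 0, "wz": 0}, {"tx": 0, "ty": 0, "tz": 0, "wx": 0, "wy": 0, "wz": 0}, {"tx": 0, "ty": 0, "tz": 0, "wx": 0, "wy": 0, "wz": 0}, {"tx": 0, "ty": 0, "tz": 0, "wx": 0, "wy": 0, "wz": 0}])

```text
time: 12.2
tool_pos: [0.6031, -0.3364, 0.1604]
tcp_rot: [[-0.893, 0.45, -0.0], [0.45, 0.893, 0.0], [0.0, 0.0, -1.0]]
ft_force: [-0.3, -0.1, 0.2]
opening: -0.003
gripper_force: 0.0
```

Request:
apply_moves(moves=[{"tx": 0, "ty": 0, "tz": -0.1, "wx": 0, "wy": 0, "wz": 0}, {"tx": 0, "ty": 0, "tz": -0.2, "wx": 0, "wy": 0, "wz": 0}, {"tx": 0, "ty": 0, "tz": -0.2, "wx": 0, "wy": 0, "wz": 0}, {"tx": 0, "ty": 0, "tz": -0.2, "wx": 0, "wy": 0, "wz": 0}, {"tx": 0, "ty": 0, "tz": -0.2, "wx": 0, "wy": 0, "wz": 0}, {"tx": 0, "ty": 0, "tz": -0.2, "wx": 0, "wy": 0, "wz": 0}, {"tx": 0, "ty": 0, "tz": -0.2, "wx": 0, "wy": 0, "wz": 0}, {"tx": 0, "ty": 0, "tz": -0.2, "wx": 0, "wy": 0, "wz": 0}, {"tx": 0, "ty": 0, "tz": -0.1, "wx": 0, "wy": 0, "wz": 0}, {"tx": 0, "ty": 0, "tz": 0, "wx": 0, "wy": 0, "wz": 0}])

```text
time: 13.2
tool_pos: [0.6034, -0.337, 0.3223]
tcp_rot: [[-0.893, 0.45, 0.003], [0.45, 0.893, -0.001], [-0.003, -0.0, -1.0]]
ft_force: [0.3, -0.0, -0.9]
opening: 0.002
gripper_force: 0.0
```

```bash
python3 go.py
```

```text
t 13.2 p [ 0.6034 -0.337   0.3223] op 0.00210141868651762 f [ 0.3 -0.  -0.9] q [ 0.05  0.56  0.66  1.32 -0.34  1.38  1.81] z [ 0.003 -0.001 -1.   ]
bell [ 2.223 -0.395  1.967]
pan [-0.004  0.003  0.223]
lid [4.624 5.98  0.709]
```

Request:
apply_moves(moves=[{"tx": 0.1, "ty": 0.13, "tz": 0, "wx": 0, "wy": 0, "wz": 0}, {"tx": 0.2, "ty": 0.26, "tz": 0, "wx": 0, "wy": 0, "wz": 0}, {"tx": 0.26, "ty": 0.34, "tz": 0, "wx": 0, "wy": 0, "wz": 0}, {"tx": 0.26, "ty": 0.34, "tz": 0, "wx": 0, "wy": 0, "wz": 0}, {"tx": 0.26, "ty": 0.34, "tz": 0, "wx": 0, "wy": 0, "wz": 0}, {"tx": 0.26, "ty": 0.34, "tz": 0, "wx": 0, "wy": 0, "wz": 0}, {"tx": 0.26, "ty": 0.34, "tz": 0, "wx": 0, "wy": 0, "wz": 0}, {"tx": 0.26, "ty": 0.34, "tz": 0, "wx": 0, "wy": 0, "wz": 0}, {"tx": 0.26, "ty": 0.34, "tz": 0, "wx": 0, "wy": 0, "wz": 0}, {"tx": 0.26, "ty": 0.34, "tz": 0, "wx": 0, "wy": 0, "wz": 0}])

```text
time: 14.2
tool_pos: [0.5294, 0.0501, 0.3196]
tcp_rot: [[-0.893, 0.45, -0.001], [0.45, 0.893, -0.0], [0.001, -0.001, -1.0]]
ft_force: [0.4, -0.1, -0.0]
opening: -0.003
gripper_force: 0.0
```

Request:
apply_moves(moves=[{"tx": 0.26, "ty": 0.33, "tz": 0, "wx": 0, "wy": 0, "wz": 0}, {"tx": 0.26, "ty": 0.33, "tz": 0, "wx": 0, "wy": 0, "wz": 0}, {"tx": 0.26, "ty": 0.33, "tz": 0, "wx": 0, "wy": 0, "wz": 0}, {"tx": 0.26, "ty": 0.33, "tz": 0, "wx": 0, "wy": 0, "wz": 0}, {"tx": 0.26, "ty": 0.33, "tz": 0, "wx": 0, "wy": 0, "wz": 0}, {"tx": 0.26, "ty": 0.33, "tz": 0, "wx": 0, "wy": 0, "wz": 0}, {"tx": 0.26, "ty": 0.33, "tz": 0, "wx": 0, "wy": 0, "wz": 0}, {"tx": 0.22, "ty": 0.28, "tz": 0, "wx": 0, "wy": 0, "wz": 0}, {"tx": 0.15, "ty": 0.19, "tz": 0, "wx": 0, "wy": 0, "wz": 0}, {"tx": 0.05, "ty": 0.06, "tz": 0, "wx": 0, "wy": 0, "wz": 0}])

```text
time: 15.2
tool_pos: [0.4563, 0.4058, 0.3188]
tcp_rot: [[-0.895, 0.446, -0.002], [0.446, 0.895, -0.001], [0.001, -0.002, -1.0]]
ft_force: [-0.3, -1.9, -0.9]
opening: 0.001
gripper_force: 0.0
```

```bash
python3 go.py
```

```text
t 15.2 p [0.4563 0.4058 0.3188] op 0.0009792134251301059 f [-0.3 -1.9 -0.9] q [-1.14  0.38  0.47  1.53 -0.18  1.27  0.46] z [-0.002 -0.001 -1.   ]
bell [-2.415 -6.374  1.945]
pan [-4.636 -5.989  0.191]
lid [-0.038  0.01   0.688]
```

Request:
apply_moves(moves=[{"tx": -0.03, "ty": 0.01, "tz": 0.15, "wx": 0, "wy": 0, "wz": 0}, {"tx": 0, "ty": 0, "tz": 0.3, "wx": 0, "wy": 0, "wz": 0}, {"tx": 0, "ty": 0, "tz": 0.3, "wx": 0, "wy": 0, "wz": 0}, {"tx": 0, "ty": 0, "tz": 0.3, "wx": 0, "wy": 0, "wz": 0}, {"tx": 0, "ty": 0, "tz": 0.3, "wx": 0, "wy": 0, "wz": 0}, {"tx": 0, "ty": 0, "tz": 0.3, "wx": 0, "wy": 0, "wz": 0}, {"tx": 0, "ty": 0, "tz": 0.25, "wx": 0, "wy": 0, "wz": 0}, {"tx": 0, "ty": 0, "tz": 0.15, "wx": 0, "wy": 0, "wz": 0}, {"tx": 0, "ty": 0, "tz": 0.1, "wx": 0, "wy": 0, "wz": 0}, {"tx": 0, "ty": 0, "tz": 0.04, "wx": 0, "wy": 0, "wz": 0}])

```text
time: 16.2
tool_pos: [0.4616, 0.4018, 0.1009]
tcp_rot: [[-0.893, 0.451, -0.0], [0.451, 0.893, -0.001], [-0.0, -0.001, -1.0]]
ft_force: [-1.2, -0.8, 0.2]
opening: -0.001
gripper_force: 0.0
```

```bash
python3 go.py;  python3 - <<'E'
from h import *
im=manip.capture('scene')[:,:,::-1]
cv2.imwrite('pics/lid1.png',cv2.resize(im[60:220,290:490],None,fx=3.5,fy=3.5,interpolation=cv2.INTER_CUBIC))
E
```

```text
t 16.2 p [0.4616 0.4018 0.1009] op -0.0014492471889909896 f [-1.2 -0.8  0.2] q [-1.07  0.59  0.39  1.79 -0.29  0.82  0.56] z [-0.    -0.001 -1.   ]
bell [-2.379 -6.353 -0.237]
pan [-4.6   -5.955 -1.987]
lid [ 0.029  0.021 -1.491]
```

View pics/lid1.png

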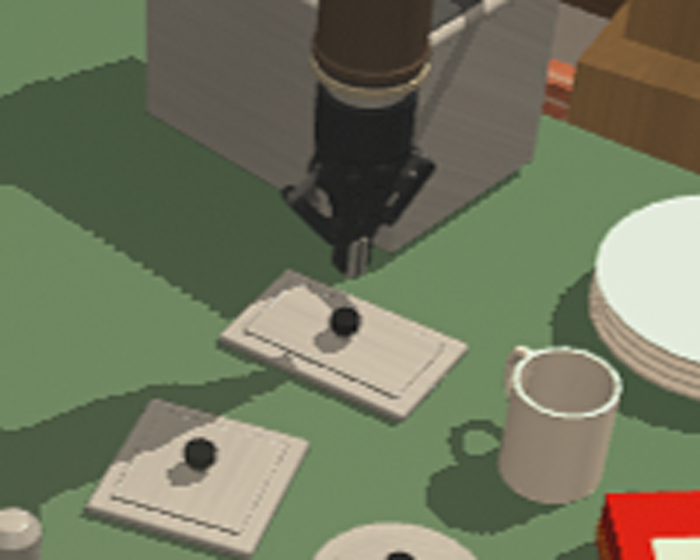

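The crop shows the tips at (355,270) above the oblong lid's knob at (345,320). I check the alignment numerically.

Run:
```python
from h import *
s=manip.read_state();p=np.array(s['tool_pos'])
print('tip exp',proj('scene',p-[0,0,.019]),'obs ~391,138'); 
for q in((.459,.4033),(.4607,.4069),(.4616,.4018)):print(proj('scene',[*q,.027]),proj('top',[*q,.027]))
```

```text
tip exp [389.33952615 137.6174163 ] obs ~391,138
[387.38779321 152.32632948] [167.49906102 288.73788383]
[388.57609274 151.90232248] [166.3353781  288.17434342]
[387.86616477 152.95013116] [168.02976563 287.88110028]
```

Request:
apply_moves(moves=[{"tx": 0.02, "ty": 0.02, "tz": 0.06, "wx": 0, "wy": 0, "wz": 0}, {"tx": 0, "ty": 0, "tz": 0.08, "wx": 0, "wy": 0, "wz": 0}, {"tx": 0, "ty": 0, "tz": 0.08, "wx": 0, "wy": 0, "wz": 0}, {"tx": 0, "ty": 0, "tz": 0.05, "wx": 0, "wy": 0, "wz": 0}, {"tx": 0, "ty": 0, "tz": 0.03, "wx": 0, "wy": 0, "wz": 0}, {"tx": 0, "ty": 0, "tz": 0, "wx": 0, "wy": 0, "wz": 0}, {"tx": 0, "ty": 0, "tz": 0, "wx": 0, "wy": 0, "wz": 0}, {"tx": 0, "ty": 0, "tz": 0, "wx": 0, "wy": 0, "wz": 0}, {"tx": 0, "ty": 0, "tz": 0, "wx": 0, "wy": 0, "wz": 0}, {"tx": 0, "ty": 0, "tz": 0, "wx": 0, "wy": 0, "wz": 0}])

```text
time: 17.25
tool_pos: [0.4606, 0.4051, 0.0716]
tcp_rot: [[-0.893, 0.45, 0.0], [0.45, 0.893, 0.0], [-0.0, 0.0, -1.0]]
ft_force: [-0.4, 0.4, 0.3]
opening: 0.005
gripper_force: 0.0
```

Request:
apply_moves(moves=[{"tx": 0, "ty": 0, "tz": 0, "wx": 0, "wy": 0, "wz": 0}, {"tx": 0, "ty": 0, "tz": 0, "wx": 0, "wy": 0, "wz": 0}, {"tx": 0, "ty": 0, "tz": 0, "wx": 0, "wy": 0, "wz": 0}, {"tx": 0, "ty": 0, "tz": 0, "wx": 0, "wy": 0, "wz": 0}, {"tx": 0, "ty": 0, "tz": 0, "wx": 0, "wy": 0, "wz": 0}, {"tx": 0, "ty": 0, "tz": 0, "wx": 0, "wy": 0, "wz": 0}, {"tx": 0, "ty": 0, "tz": 0, "wx": 0, "wy": 0, "wz": 0}, {"tx": 0, "ty": 0, "tz": 0, "wx": 0, "wy": 0, "wz": 0}, {"tx": 0, "ty": 0, "tz": 0, "wx": 0, "wy": 0, "wz": 0}, {"tx": 0, "ty": 0, "tz": 0, "wx": 0, "wy": 0, "wz": 0}])

```text
time: 18.25
tool_pos: [0.4606, 0.405, 0.0714]
tcp_rot: [[-0.893, 0.45, 0.0], [0.45, 0.893, 0.0], [-0.0, 0.0, -1.0]]
ft_force: [0.9, -0.4, 0.8]
opening: 0.003
gripper_force: 0.0
```

Request:
apply_moves(moves=[{"tx": 0, "ty": 0, "tz": 0, "wx": 0, "wy": 0, "wz": 0}, {"tx": 0, "ty": 0, "tz": 0, "wx": 0, "wy": 0, "wz": 0}, {"tx": 0, "ty": 0, "tz": 0, "wx": 0, "wy": 0, "wz": 0}, {"tx": 0, "ty": 0, "tz": 0, "wx": 0, "wy": 0, "wz": 0}, {"tx": 0, "ty": 0, "tz": 0, "wx": 0, "wy": 0, "wz": 0}, {"tx": 0, "ty": 0, "tz": 0, "wx": 0, "wy": 0, "wz": 0}, {"tx": 0, "ty": 0, "tz": 0, "wx": 0, "wy": 0, "wz": 0}, {"tx": 0, "ty": 0, "tz": 0, "wx": 0, "wy": 0, "wz": 0}, {"tx": 0, "ty": 0, "tz": 0, "wx": 0, "wy": 0, "wz": 0}, {"tx": 0, "ty": 0, "tz": 0, "wx": 0, "wy": 0, "wz": 0}])

```text
time: 19.25
tool_pos: [0.4606, 0.4051, 0.0714]
tcp_rot: [[-0.893, 0.45, 0.0], [0.45, 0.893, 0.0], [-0.0, 0.0, -1.0]]
ft_force: [0.1, 0.6, 0.4]
opening: 0.003
gripper_force: 0.0
```

Request:
apply_moves(moves=[{"tx": 0, "ty": 0, "tz": 0, "wx": 0, "wy": 0, "wz": 0}, {"tx": 0, "ty": 0, "tz": 0, "wx": 0, "wy": 0, "wz": 0}, {"tx": 0, "ty": 0, "tz": 0, "wx": 0, "wy": 0, "wz": 0}, {"tx": 0, "ty": 0, "tz": 0, "wx": 0, "wy": 0, "wz": 0}, {"tx": 0, "ty": 0, "tz": 0, "wx": 0, "wy": 0, "wz": 0}, {"tx": 0, "ty": 0, "tz": 0, "wx": 0, "wy": 0, "wz": 0}, {"tx": 0, "ty": 0, "tz": 0, "wx": 0, "wy": 0, "wz": 0}, {"tx": 0, "ty": 0, "tz": 0, "wx": 0, "wy": 0, "wz": 0}, {"tx": 0, "ty": 0, "tz": 0, "wx": 0, "wy": 0, "wz": 0}, {"tx": 0, "ty": 0, "tz": 0, "wx": 0, "wy": 0, "wz": 0}])

```text
time: 20.25
tool_pos: [0.4606, 0.4051, 0.0714]
tcp_rot: [[-0.893, 0.45, 0.0], [0.45, 0.893, 0.0], [-0.0, 0.0, -1.0]]
ft_force: [-0.5, 0.1, -0.3]
opening: -0.0
gripper_force: 0.0
```

```bash
python3 go.py
```

```text
t 20.25 p [0.4606 0.4051 0.0714] op -0.0001152152402045121 f [-0.5  0.1 -0.3] q [-1.06  0.63  0.37  1.8  -0.31  0.77  0.58] z [ 0.  0. -1.]
bell [-2.399 -6.379 -0.536]
pan [-4.621 -5.981 -2.286]
lid [ 0.005 -0.003 -1.786]
```

Held for 3 s with the tips about 17 mm above the knob. Now I lift away.

Request:
apply_moves(moves=[{"tx": 0, "ty": 0, "tz": -0.15, "wx": 0, "wy": 0, "wz": 0}, {"tx": 0, "ty": 0, "tz": -0.3, "wx": 0, "wy": 0, "wz": 0}, {"tx": 0, "ty": 0, "tz": -0.3, "wx": 0, "wy": 0, "wz": 0}, {"tx": 0, "ty": 0, "tz": -0.3, "wx": 0, "wy": 0, "wz": 0}, {"tx": 0, "ty": 0, "tz": -0.3, "wx": 0, "wy": 0, "wz": 0}, {"tx": 0, "ty": 0, "tz": -0.3, "wx": 0, "wy": 0, "wz": 0}, {"tx": 0, "ty": 0, "tz": -0.3, "wx": 0, "wy": 0, "wz": 0}, {"tx": 0, "ty": 0, "tz": -0.3, "wx": 0, "wy": 0, "wz": 0}, {"tx": 0, "ty": 0, "tz": -0.15, "wx": 0, "wy": 0, "wz": 0}, {"tx": 0, "ty": 0, "tz": 0, "wx": 0, "wy": 0, "wz": 0}])

```text
time: 21.25
tool_pos: [0.4616, 0.4054, 0.3151]
tcp_rot: [[-0.893, 0.45, 0.004], [0.45, 0.893, 0.004], [-0.001, 0.005, -1.0]]
ft_force: [0.7, -0.0, 0.0]
opening: -0.002
gripper_force: 0.0
```

Request:
apply_moves(moves=[{"tx": 0, "ty": 0, "tz": 0, "wx": 0, "wy": 0, "wz": 0}, {"tx": 0, "ty": 0, "tz": 0, "wx": 0, "wy": 0, "wz": 0}, {"tx": 0, "ty": 0, "tz": 0, "wx": 0, "wy": 0, "wz": 0}, {"tx": 0, "ty": 0, "tz": 0, "wx": 0, "wy": 0, "wz": 0}, {"tx": 0, "ty": 0, "tz": 0, "wx": 0, "wy": 0, "wz": 0}, {"tx": 0, "ty": 0, "tz": 0, "wx": 0, "wy": 0, "wz": 0}, {"tx": 0, "ty": 0, "tz": 0, "wx": 0, "wy": 0, "wz": 0}, {"tx": 0, "ty": 0, "tz": 0, "wx": 0, "wy": 0, "wz": 0}, {"tx": 0, "ty": 0, "tz": 0, "wx": 0, "wy": 0, "wz": 0}, {"tx": 0, "ty": 0, "tz": 0, "wx": 0, "wy": 0, "wz": 0}])

```text
time: 22.25
tool_pos: [0.4606, 0.405, 0.3114]
tcp_rot: [[-0.893, 0.45, 0.0], [0.45, 0.893, 0.0], [0.0, 0.0, -1.0]]
ft_force: [0.8, 0.2, 0.4]
opening: 0.003
gripper_force: 0.0
```

```bash
python3 go.py; python3 -c "
from station import manip
print(manip.job_done())"
```

```text
t 22.25 p [0.4606 0.405  0.3114] op 0.0030080924406296413 f [0.8 0.2 0.4] q [-1.13  0.39  0.47  1.54 -0.18  1.26  0.47] z [ 0.  0. -1.]
bell [-2.399 -6.378  1.864]
pan [-4.621 -5.981  0.114]
lid [ 0.005 -0.003  0.614]
the job is handed in; nothing more can be done
None
```

I handed the job in at 22 s: the bell was pressed to the bottom, the fingertips held 3 s above the open pan and 3 s above the oblong lid's knob (about 17 mm up each time), and the hand then lifted about 0.24 m clear; no result came back.

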